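# Ready a dosing tank for refilling: row up bottles, unscrew its cap, hold it off

### The job

Get the dosing station ready for refilling: stand the two refill bottles from the counter on the low steel shelf so that all four bottles form one straight, close row along the middle of the shelf, with no gap wider than a finger. Then unscrew the filler cap of the tank next to the shelf - its thread may be left- or right-handed, so feel which way it gives - lift it straight off and finish while holding it in the gripper, level and still, a good 6 cm above its neck. Leave the two bottles already on the shelf, the other tank's cap and everything else as they are.

Things in the scene. Friction and masses are not known exactly. Their poses are not given: they have to be found in the camera images.
- shelf: Low stainless-steel riser shelf, fixed, its flat top 60 mm above the counter, 110 mm deep (its x) and 340 mm long (its y); a rear upstand at x = +53 mm rises 10 mm above the top. Origin: centre of its footprint at counter height; the row runs along its y axis at x = 0.
- stock_1: White round refill bottle, 56 mm in diameter up to 98 mm, then a shoulder tapering to the neck and a ribbed grey screw cap 33 mm in diameter from 118 mm to 145 mm height (the top); about 0.3 kg. Origin: centre of the underside, z up. Stands on the shelf already, next to stock_2.
- stock_2: White round refill bottle, 56 mm in diameter up to 98 mm, then a shoulder tapering to the neck and a ribbed grey screw cap 33 mm in diameter from 118 mm to 145 mm height (the top); about 0.3 kg. Origin: centre of the underside, z up. Stands on the shelf already, about 62 mm to the right (shelf -y) of stock_1.
- refill_1: White round refill bottle, 56 mm in diameter up to 98 mm, then a shoulder tapering to the neck and a ribbed grey screw cap 33 mm in diameter from 118 mm to 145 mm height (the top); about 0.3 kg. Origin: centre of the underside, z up. One of the two to be set on the shelf; starts on the counter in front of it.
- refill_2: White round refill bottle, 56 mm in diameter up to 98 mm, then a shoulder tapering to the neck and a ribbed grey screw cap 33 mm in diameter from 118 mm to 145 mm height (the top); about 0.3 kg. Origin: centre of the underside, z up. The other one to be set on the shelf; starts on the counter in front of it.
- tank_a: One of two identical white day tanks, 130 mm (x) by 110 mm (y), bolted down, deck 125 mm above the counter, sight strip facing the robot. Origin: centre of the underside, under the filler neck's axis; z up. One has a left-hand, the other a right-hand thread (unmarked); they trade places between starts. Open the one next to the shelf (the left one, larger y).
- tank_b: One of two identical white day tanks, 130 mm (x) by 110 mm (y), bolted down, deck 125 mm above the counter, sight strip facing the robot. Origin: centre of the underside, under the filler neck's axis; z up. One has a left-hand, the other a right-hand thread (unmarked); they trade places between starts. Open the one next to the shelf (the left one, larger y).
- tank_a_neck (a point): Centre of the rim of tank_a's filler neck, 144 mm above the counter, 43 mm over its thread ramps. Lugs inside the cap hold under the ramps: it cannot be pulled off before it is unscrewed, does not rise as it turns, and stays put when let go, so it may be turned in several grasps.
- tank_b_neck (a point): Centre of the rim of tank_b's filler neck, 144 mm above the counter, 43 mm over its thread ramps. Lugs inside the cap hold under the ramps: it cannot be pulled off before it is unscrewed, does not rise as it turns, and stays put when let go, so it may be turned in several grasps.
- cap_a: Grey ribbed cap of tank_a, 51 mm wide, 34 mm tall, 0.06 kg. Origin: on the axis at its lower edge, 128 mm above the counter when on. Loosening way: turns easily; lifts off once turned 1.6 to 1.85 rad, stop at 2.2 to 2.45 rad (2.0 is right for all starts). Other way: hard stop within 0.25 rad, felt as a rising moment about the vertical; turned on, it slips in the fingers.
- cap_b: Grey ribbed cap of tank_b, 51 mm wide, 34 mm tall, 0.06 kg. Origin: on the axis at its lower edge, 128 mm above the counter when on. Loosening way: turns easily; lifts off once turned 1.6 to 1.85 rad, stop at 2.2 to 2.45 rad (2.0 is right for all starts). Other way: hard stop within 0.25 rad, felt as a rising moment about the vertical; turned on, it slips in the fingers.
- scoop_cup: White measuring cup, 64 mm across the rim, 60 mm tall; leave alone. Origin: centre of its underside.
- token_dish: Small steel token dish, 72 mm across, 22 mm tall, on the counter between the two refill bottles; leave alone. Origin: centre of its underside.
- lint_brush: Wooden brush lying near the robot on the left; leave alone.
- screwdriver: Screwdriver lying in front of the tanks; leave alone.
- sprayer: White trigger spray bottle, 68 mm in diameter, 174 mm tall, at the left end of the shelf; leave alone. Origin: centre of its underside.
Mind the look-alikes: they are no part of the job. Leave any purple or yellow look-alike of the cap_a alone.

How it is judged:
By the outcome, as a careful person would: the job done as asked, in the order asked, and still so for the second after the job is handed in, while the arm keeps its last pose, push and grip.
It also fails if it takes over 64 s, if anything falls off the work surface, if the arm or the gripper's body presses on something with over 40 N, if the wrist force passes 120 N, or if a joint passes its speed limit or range.

### The arm

A 6-joint arm with a two-finger parallel gripper is mounted at the origin on the work surface. World frame = base frame: x ahead of the robot, y to its left, z up, the work surface at z = 0. Lengths are in mm, angles in rad, forces in N, time in s.
With the tool pointing down it reaches from about 275 to 1000 mm from the base axis. Payload 8.4 kg.
Tool frame: the origin (TCP) lies between the finger pads; the fingertips stand 8 mm ahead of it and the grasp point (between the pads) lies 11 mm behind it (tcp_to_tips is the distance from the TCP to the fingertips, in mm); z points along the fingers, y is the line along which they close (so a half turn about z gives the same grasp; the last joint's range is limited). The gripper opens to 85 mm and grips with 20 to 120 N. Pads are 22 mm wide; open, the fingers measure 114 mm over their backs; the gripper's body (76 mm by 85 mm) begins 54 mm behind the grasp point. The pads swing forward as they close: fully open they stand 13 mm farther back than shut.
Start: joints at [1.161, 0.353, 1.633, -0, 1.155, -0.002], TCP at [247.868, 573.75, 239.281] pointing down, gripper open.
Joint ranges: [-2.63, 2.63], [-0.92, 2.1], [0.06, 2.66], [-1.3, 4.44], [0, 2.69], [-3.02, 3.02]. Speed limits (rad/s): [2.22, 2.22, 2.79, 3.14, 3.14, 3.14].

### API

Orientations are given as [roll, pitch, yaw] about the fixed x, y, z axes, in that order (R = Rz(yaw) Ry(pitch) Rx(roll)).
In Python, from rig import * gives the robot as it stands.
- The arm moves only by the tool step_arm, never from a script. Its argument "motion" is a list of rows, each an object with "claw": the finger opening in mm, from 0 to 85.4; "delta_pos": the shift along the tool's x, y, z in mm, a list of three; "turn": the turn about the tool's z in rad. In form: [{"claw": claw, "delta_pos": [dx, dy, dz], "turn": turn}, ...]. A call has 1 to 8 rows; each row shifts and turns the commanded pose from where the row before left it, along the tool's axes as they then stand; what a row does not reach is not made up. A row lasts 1/12 s, in which the tool goes at most 41.7 mm and 7.16 degrees, less where a joint would pass 70% of its speed; a pose out of reach is approached as far as the arm can. A call is refused whole if a number of a shift passes 41.7 or a number of a turn 0.125, either way. A call with a gripper value outside its range is refused whole. The fingers move at their own pace and stop on an object; "force" is the grip in N (left out, the last holds). Time passes only in rows, so rows that do not move let the fingers close. It gives the time, the measured TCP pose, the force, the opening and the grip force at its end, in the units of the state.
- sense(): the state, without advancing time (a new reading comes with each control period).
- grab_frame(name): name is "scene" or "top"; returns a dict with "img" (480x640x3 uint8, red, green, blue), "vertical_fov" (degrees; the focal length in pixels is half the picture's height over the tangent of half this angle, whatever the lens; pixels are square), "cx", "cy" (the principal point, pixels), "R" (3x3) and "t" (3): a world point X has camera coordinates R X + t. Camera axes: x right, y down, z forward; pixel columns grow to the right and rows downward; lengths in mm; the calibration is good to about 2 mm. A picture is of the moment at which its call begins. There is no depth.
- sign_off(): hands the job in; it is judged then, once.
The state is a dict: "clock": time; "qpos": joint angles; "qvel": joint speeds; "joint_efforts": joint torques, N m; "eef_pos": TCP position; "tcp_rot": TCP orientation; "contact_force": force on the tool from outside, world axes, zero at the start; "wrist_torque": the same for the moment, N m; "opening": opening from 0.0 (shut) to 1.0 (fully open); "grasp_force": force on a finger pad.
Only numpy, scipy, OpenCV 4.12 (cv2) and the standard library are available. Lean on these libraries where they do the work, as an engineer would, in place of code of your own. Each camera call takes 0.05 s, during which the arm holds its last target. There are 200 camera calls.

## Working session

There is one attempt and no reset: what is moved stays moved. The work goes in short steps, Python scripts to look and compute and a tool call to move; the robot and the scene stay as the last step left them, time stands still between calls to the robot, and variables do not carry over. Pictures are saved under pics/ and viewed, at most 10 in all, crops included, and the job is handed in when it is done.

Besides the shell and the picture viewer there is one more tool, called after ">>>" as name(argument=value, ...) on one line, values as JSON. step_arm: Moves the arm, as the interface text tells. Its arguments: {"type":"object","properties":{"motion":{"type":"array","items":{"type":"object","properties":{"claw":{"type":"number"},"delta_pos":{"type":"array","items":{"type":"number"}},"turn":{"type":"number"}}}},"force":{"type":"number"}},"required":["motion"]}

```bash
mkdir -p pics; cat > h.py <<'E'
from rig import *
import numpy as np, cv2
def cam(n):
    f=grab_frame(n); f["f"]=240/np.tan(np.radians(f["vertical_fov"])/2); return f
def save(f,name,crop=None,s=1):
    im=f["img"][:,:,::-1]
    if crop: x0,y0,x1,y1=crop; im=im[y0:y1,x0:x1]
    cv2.imwrite("pics/"+name,cv2.resize(im,None,fx=s,fy=s,interpolation=cv2.INTER_CUBIC))
def w(f,u,v,z):
    R=np.array(f["R"]);t=np.array(f["t"]);c=-R.T@t
    d=R.T@np.array([(u-f["cx"])/f["f"],(v-f["cy"])/f["f"],1]); return np.round(c+d*(z-c[2])/d[2],1)
def p(f,X):
    q=np.array(f["R"])@np.array(X)+np.array(f["t"]); return np.round([f["cx"]+f["f"]*q[0]/q[2],f["cy"]+f["f"]*q[1]/q[2]],1)
E
python3 - <<'E'
from h import *
for n in("scene","top"):
    f=cam(n); save(f,n+"1.png",None,1.25); R=np.array(f["R"]); print(n,f["f"],f["cx"],f["cy"],-R.T@np.array(f["t"]),R.round(2).tolist())
print(sense())
E
```

```text
scene 511.446166958748 327.44129147683407 240.1120894936776 [1050.00068177 -674.13219479  715.27709793] [[0.78, 0.62, 0.01], [0.35, -0.44, -0.83], [-0.51, 0.65, -0.56]]
top 516.1332839956737 311.54415057052626 236.47398715230244 [ 412.25209716   27.92865296 1238.68984142] [[0.03, -1.0, 0.02], [-0.99, -0.03, -0.1], [0.11, -0.02, -0.99]]
{'clock': 0.1, 'qpos': array([ 1.16056291e+00,  3.53592504e-01,  1.63404149e+00,  2.01482999e-05,
        1.15520894e+00, -2.41487865e-03]), 'qvel': array([-8.00318405e-04, -1.34746780e-04, -1.44442946e-03, -4.50172981e-04,
       -1.22303031e-03,  7.94355143e-05]), 'joint_efforts': array([ 1.40763434e-03, -6.06354761e+01, -3.42820823e+01,  1.08102370e-04,
        3.75528864e-03,  4.00332124e-05]), 'eef_pos': array([247.71899463, 573.36497878, 238.63606926]), 'tcp_rot': array([-3.14034243e+00, -2.14422786e-05,  2.73376596e+00]), 'contact_force': array([-0.50550012,  0.65292977,  0.81738999]), 'wrist_torque': array([ 0.02636194, -0.01052029,  0.022008  ]), 'grasp_force': 0.0, 'opening': 1.0013054111518342}
```

View pics/scene1.png

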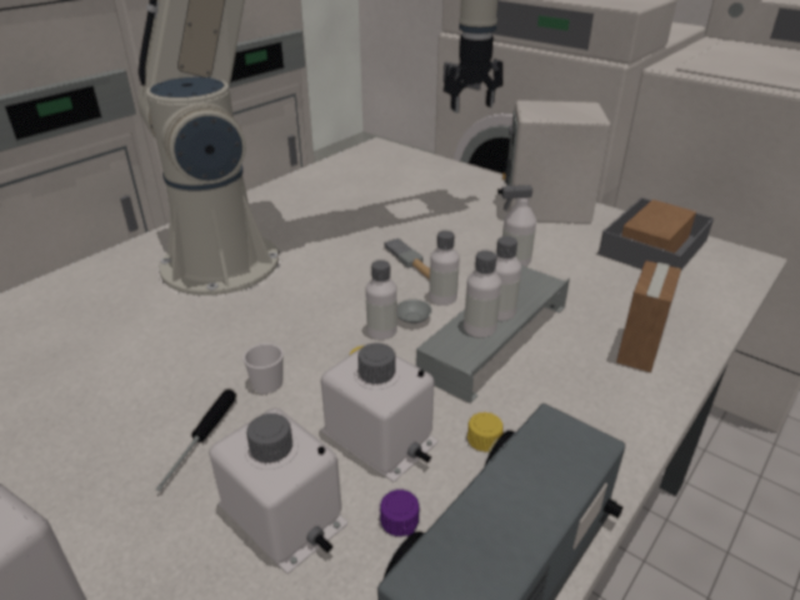

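View pics/top1.png

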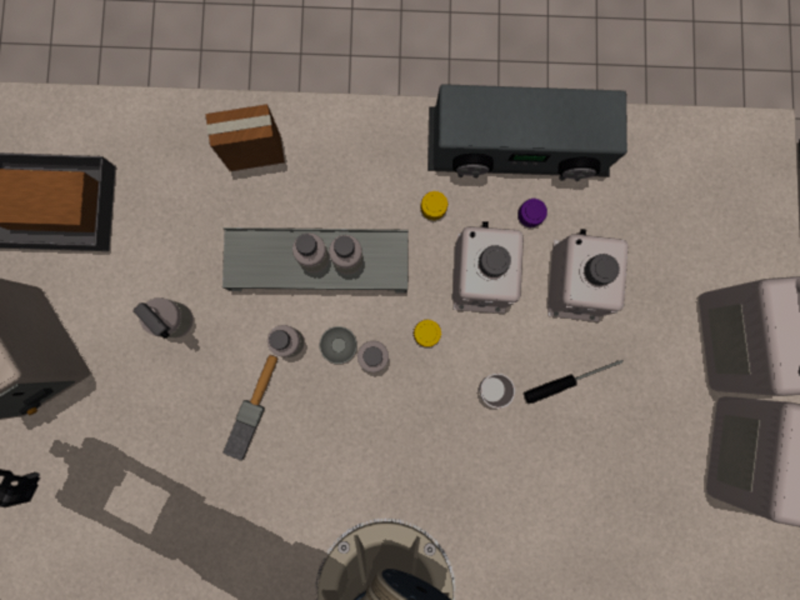

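The top view (800 px wide) shows the stock bottle caps at (309,244) and (346,245), the refill caps at (281,338) and (374,355), the target tank's cap at (495,261) and the other tank's cap at (603,269). The grey cap at (495,261), on the tank next to the shelf, is the one meant. The yellow caps at (435,205) and (428,333), the purple one at (533,212) and the right tank's cap are look-alikes. I'll confirm this in an enlarged crop.

```bash
python3 - <<'E'
from h import *
f=cam("top"); save(f,"topc.png",(170,170,430,310),3)
f=cam("scene"); save(f,"scenec.png",(250,170,470,390),2.7)
E
```

```text
(no output)
```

View pics/topc.png

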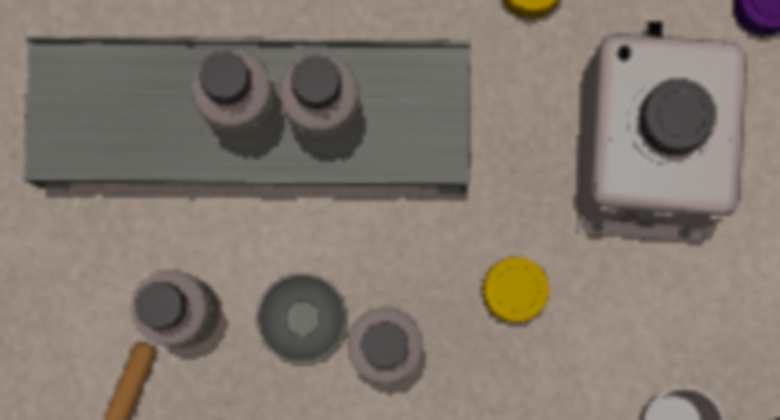

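View pics/scenec.png

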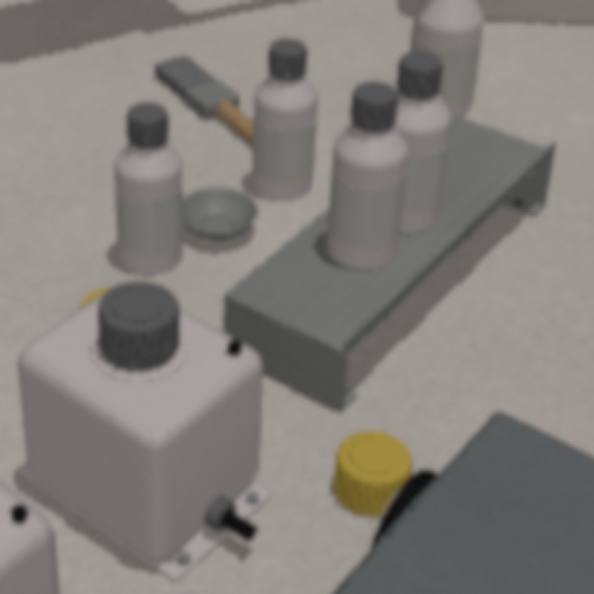

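The crops confirm it: the grey ribbed cap at top-crop (678,115) sits on the tank next to the shelf. The bottle caps are at top-crop (225,78), (316,82), (161,305) and (385,345).

```bash
python3 - <<'E'
from h import *
f=cam("top"); g=cam("scene")
T=lambda u,v,z:w(f,170+u/3,170+v/3,z)
S=lambda u,v,z:w(g,250+u/2.7,170+v/2.7,z)
for n,a,b,z in[("st1",(225,78),(420,63),205),("st2",(316,82),(375,96),205),("rL",(161,305),(287,48),145),("rR",(385,345),(148,113),145),("cap",(678,115),(139,303),162)]:
    print(n,T(*a,z),S(*b,z))
print("shelf front",T(28,183,60),T(468,185,60),"rear top",T(30,39,70),T(470,44,70))
print("scene shelf corners R front/rear top",S(226,297,60),S(347,350,70),S(552,145,70))
print("dish",T(302,318,10),"handle",T(145,347,10), "yellow",T(516,290,20),"sprayer",w(f,160/1.25,318/1.25,120))
import math
print(sense()["eef_pos"],sense()["tcp_rot"])
E
```

```text
st1 [600.  147.4 205. ] [607.4 145.6 205. ]
st2 [599.2  85.9 205. ] [607.6  82.5 205. ]
rL [447.9 192.7 145. ] [452.4 192.4 145. ]
rR [424.2  34.5 145. ] [429.6  35.1 145. ]
cap [ 591.1 -167.5  162. ] [ 594.4 -166.   162. ]
shelf front [540.7 310.7  60. ] [548.9 -25.   60. ] rear top [650.2 312.6  70. ] [656.7 -23.5  70. ]
scene shelf corners R front/rear top [556.8 -25.7  60. ] [667.7 -28.9  70. ] [656.2 308.9  70. ]
dish [445.1 101.5  10. ] handle [419.  224.1  10. ] yellow [471.4 -66.6  20. ] sprayer [480.2 403.7 120. ]
[247.80760766 573.60505631 239.02266453] [-3.14108146e+00  1.34109228e-05  2.73382709e+00]
```

>>> step_arm(motion=[{"claw": 85, "delta_pos": [0, 0, 0], "turn": 0.114}, {"claw": 85, "delta_pos": [0, 0, 0], "turn": 0.114}, {"claw": 85, "delta_pos": [0, 0, 0], "turn": 0.114}, {"claw": 85, "delta_pos": [0, 0, 0], "turn": 0.114}, {"claw": 85, "delta_pos": [0, 0, 0], "turn": 0.114}, {"claw": 85, "delta_pos": [0, 0, 0], "turn": 0.114}, {"claw": 85, "delta_pos": [0, 0, 0], "turn": 0.114}, {"claw": 85, "delta_pos": [0, 0, 0], "turn": 0.114}], force=40)

```text
clock: 0.97
eef_pos: [247.8, 573.7, 239.2]
tcp_rot: [-3.142, 0.0, 1.816]
contact_force: [-0.4, -0.5, -0.2]
opening: 0.994
grasp_force: 0.0
```

>>> step_arm(motion=[{"claw": 85, "delta_pos": [0, 0, 0], "turn": 0.114}, {"claw": 85, "delta_pos": [0, 0, 0], "turn": 0.114}, {"claw": 85, "delta_pos": [-32.2, 16.1, 0], "turn": 0}, {"claw": 85, "delta_pos": [-32.2, 16.1, 0], "turn": 0}, {"claw": 85, "delta_pos": [-32.2, 16.1, 0], "turn": 0}, {"claw": 85, "delta_pos": [-32.2, 16.1, 0], "turn": 0}, {"claw": 85, "delta_pos": [-32.2, 16.1, 0], "turn": 0}, {"claw": 85, "delta_pos": [-32.2, 16.1, 0], "turn": 0}])

```text
clock: 1.63
eef_pos: [349.3, 381.3, 239.3]
tcp_rot: [3.141, -0.0, 1.594]
contact_force: [0.7, -0.8, -1.1]
opening: 0.997
grasp_force: 0.0
```

>>> step_arm(motion=[{"claw": 85, "delta_pos": [-32.2, 16.1, 0], "turn": 0}, {"claw": 85, "delta_pos": [-32.2, 16.1, 0], "turn": 0}, {"claw": 85, "delta_pos": [-32.2, 16.1, 0], "turn": 0}, {"claw": 85, "delta_pos": [-32.2, 16.1, 0], "turn": 0}, {"claw": 85, "delta_pos": [-32.2, 16.1, 0], "turn": 0}, {"claw": 85, "delta_pos": [-32.2, 16.1, 0], "turn": 0}, {"claw": 85, "delta_pos": [0, 0, 0], "turn": 0}, {"claw": 85, "delta_pos": [0, 0, 0], "turn": 0}])

```text
clock: 2.3
eef_pos: [450.6, 190.4, 239.4]
tcp_rot: [3.141, -0.0, 1.59]
contact_force: [-0.1, 0.7, -0.5]
opening: 0.997
grasp_force: 0.0
```

>>> step_arm(motion=[{"claw": 85, "delta_pos": [1, 0, 25], "turn": 0}, {"claw": 85, "delta_pos": [1, 0, 25], "turn": 0}, {"claw": 85, "delta_pos": [0, 0, 19], "turn": 0}, {"claw": 85, "delta_pos": [0, 0, 0], "turn": 0}])

```text
clock: 2.63
eef_pos: [447.1, 193.9, 167.1]
tcp_rot: [-3.136, 0.002, 1.595]
contact_force: [-0.5, -1.1, -0.2]
opening: 0.994
grasp_force: 0.0
```

```bash
cat > look.py <<'E'
from h import *
import sys
# usage: name tx0 ty0 sx0 sy0 : 160x160 crops of top and scene side by side, 2.5x
n=sys.argv[1]; a,b,c,d=map(int,sys.argv[2:6]); s=sense()
f=cam("top");g=cam("scene")
im=np.hstack([f["img"][b:b+160,a:a+160],g["img"][d:d+160,c:c+160]])[:,:,::-1]
cv2.imwrite("pics/"+n,cv2.resize(im,None,fx=2.5,fy=2.5,interpolation=cv2.INTER_CUBIC))
e=s["eef_pos"];print(e.round(1),s["tcp_rot"].round(3),s["qpos"].round(2),"proj tcp",p(f,e),p(g,e))
E
python3 look.py near1.png 150 180 270 120
```

```text
[447.1 193.9 167.1] [-3.136e+00  2.000e-03  1.595e+00] [0.41 0.23 1.99 0.   0.93 0.38] proj tcp [221.4 271.6] [355.2 178.4]
```

View pics/near1.png

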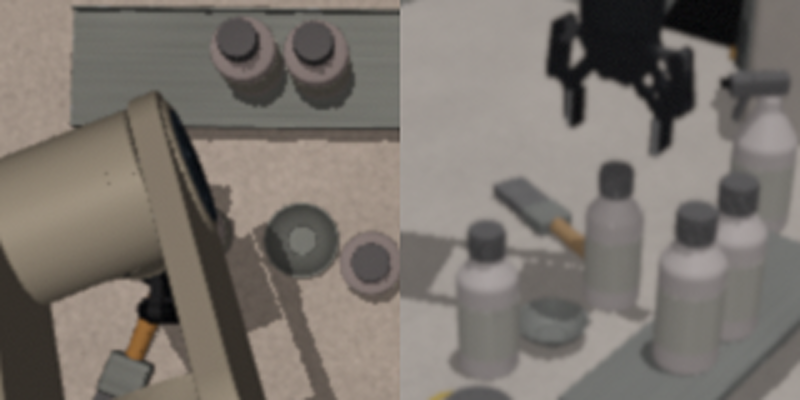

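The scene half shows the fingertips at (574,120) and (658,150), with their midpoint directly over the bottle cap at (616,168). That matches the top-camera estimate, so I descend and grip.

>>> step_arm(motion=[{"claw": 85, "delta_pos": [-1, 1, 15], "turn": 0}, {"claw": 85, "delta_pos": [0, 0, 15], "turn": 0}, {"claw": 85, "delta_pos": [0, 0, 13], "turn": 0}, {"claw": 85, "delta_pos": [0, 0, 0], "turn": 0}, {"claw": 85, "delta_pos": [0, 0, 0], "turn": 0}])

```text
clock: 3.15
eef_pos: [451.2, 193.5, 128.3]
tcp_rot: [3.141, -0.0, 1.594]
contact_force: [0.4, 0.5, -0.7]
opening: 0.995
grasp_force: 0.0
```

>>> step_arm(motion=[{"claw": 28, "delta_pos": [0, 0, 0], "turn": 0}, {"claw": 28, "delta_pos": [0, 0, 0], "turn": 0}, {"claw": 28, "delta_pos": [0, 0, 0], "turn": 0}, {"claw": 28, "delta_pos": [0, 0, 0], "turn": 0}, {"claw": 28, "delta_pos": [0, 0, 0], "turn": 0}, {"claw": 28, "delta_pos": [0, 0, 0], "turn": 0}, {"claw": 28, "delta_pos": [0, 0, 0], "turn": 0}, {"claw": 28, "delta_pos": [0, 0, 0], "turn": 0}])

```text
clock: 3.82
eef_pos: [451.2, 193.1, 128.0]
tcp_rot: [3.141, -0.0, 1.594]
contact_force: [-1.3, -0.9, 6.5]
opening: 0.373
grasp_force: 39.1
```

>>> step_arm(motion=[{"claw": 28, "delta_pos": [0, 0, -8], "turn": 0}, {"claw": 28, "delta_pos": [0, 0, -20], "turn": 0}, {"claw": 28, "delta_pos": [0, 0, -25], "turn": 0}, {"claw": 28, "delta_pos": [0, 0, -25], "turn": 0}, {"claw": 28, "delta_pos": [0, 0, -15], "turn": 0}, {"claw": 28, "delta_pos": [0, 0, 0], "turn": 0}])

```text
clock: 4.32
eef_pos: [452.5, 193.6, 223.7]
tcp_rot: [3.137, -0.002, 1.594]
contact_force: [0.4, 1.0, -3.2]
opening: 0.373
grasp_force: 40.5
```

>>> step_arm(motion=[{"claw": 28, "delta_pos": [2, 15, 0], "turn": 0}, {"claw": 28, "delta_pos": [3, 30, 0], "turn": 0}, {"claw": 28, "delta_pos": [3, 30, 0], "turn": 0}, {"claw": 28, "delta_pos": [2, 30, 0], "turn": 0}, {"claw": 28, "delta_pos": [2, 30, 0], "turn": 0}, {"claw": 28, "delta_pos": [1, 16, 0], "turn": 0}, {"claw": 28, "delta_pos": [0, 0, 0], "turn": 0}, {"claw": 28, "delta_pos": [0, 0, 0], "turn": 0}])

```text
clock: 4.98
eef_pos: [601.1, 209.0, 218.4]
tcp_rot: [-3.139, 0.001, 1.593]
contact_force: [-0.9, 0.3, -3.1]
opening: 0.372
grasp_force: 40.9
```

```bash
python3 look.py place1.png 150 120 320 120
```

```text
[601.1 209.  218.4] [-3.139e+00  1.000e-03  1.593e+00] [0.33 0.39 1.63 0.   1.13 0.31] proj tcp [213.4 193.3] [419.2 175.5]
```

View pics/place1.png

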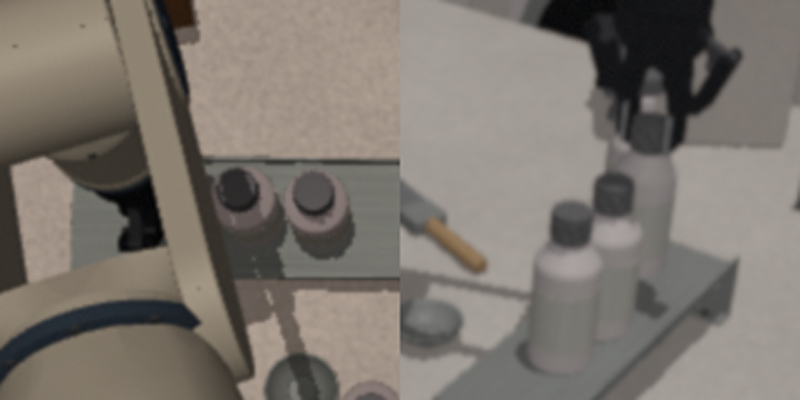

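>>> step_arm(motion=[{"claw": 28, "delta_pos": [0, 1, 12], "turn": 0}, {"claw": 28, "delta_pos": [0, 0, 10], "turn": 0}, {"claw": 28, "delta_pos": [0, 0, 4], "turn": 0}, {"claw": 28, "delta_pos": [0, 0, 1.5], "turn": 0}, {"claw": 28, "delta_pos": [0, 0, 0], "turn": 0}, {"claw": 28, "delta_pos": [0, 0, 0], "turn": 0}, {"claw": 28, "delta_pos": [0, 0, 0], "turn": 0}])

```text
clock: 5.67
eef_pos: [602.8, 209.5, 193.2]
tcp_rot: [3.141, -0.0, 1.594]
contact_force: [0.0, -0.3, -3.4]
opening: 0.374
grasp_force: 40.9
```

>>> step_arm(motion=[{"claw": 28, "delta_pos": [0, 0, 1], "turn": 0}, {"claw": 28, "delta_pos": [0, 0, 1], "turn": 0}, {"claw": 28, "delta_pos": [0, 0, 0], "turn": 0}, {"claw": 28, "delta_pos": [0, 0, 0], "turn": 0}])

```text
clock: 6.0
eef_pos: [602.6, 209.4, 190.8]
tcp_rot: [3.142, 0.0, 1.594]
contact_force: [0.7, -0.4, -2.5]
opening: 0.371
grasp_force: 40.9
```

>>> step_arm(motion=[{"claw": 28, "delta_pos": [0, 0, 1], "turn": 0}, {"claw": 28, "delta_pos": [0, 0, 1], "turn": 0}, {"claw": 28, "delta_pos": [0, 0, 0], "turn": 0}, {"claw": 28, "delta_pos": [0, 0, 0], "turn": 0}])

```text
clock: 6.33
eef_pos: [602.5, 209.4, 188.7]
tcp_rot: [-3.141, 0.0, 1.594]
contact_force: [0.2, -0.1, -3.0]
opening: 0.372
grasp_force: 40.9
```

>>> step_arm(motion=[{"claw": 28, "delta_pos": [0, 0, 1], "turn": 0}, {"claw": 28, "delta_pos": [0, 0, 0], "turn": 0}, {"claw": 28, "delta_pos": [0, 0, 0], "turn": 0}])

```text
clock: 6.58
eef_pos: [602.7, 209.5, 188.1]
tcp_rot: [3.141, -0.0, 1.594]
contact_force: [-0.6, 0.3, 0.5]
opening: 0.365
grasp_force: 41.2
```

>>> step_arm(motion=[{"claw": 28, "delta_pos": [0, 0, 1], "turn": 0}, {"claw": 28, "delta_pos": [0, 0, 0], "turn": 0}, {"claw": 28, "delta_pos": [0, 0, 0], "turn": 0}])

```text
clock: 6.83
eef_pos: [602.9, 209.6, 188.1]
tcp_rot: [3.14, -0.001, 1.594]
contact_force: [-3.5, 0.1, 7.5]
opening: 0.369
grasp_force: 42.2
```

>>> step_arm(motion=[{"claw": 50, "delta_pos": [0, 0, -0.5], "turn": 0}, {"claw": 85, "delta_pos": [0, 0, 0], "turn": 0}, {"claw": 85, "delta_pos": [0, 0, 0], "turn": 0}, {"claw": 85, "delta_pos": [0, 0, 0], "turn": 0}, {"claw": 85, "delta_pos": [0, 0, 0], "turn": 0}, {"claw": 85, "delta_pos": [0, 0, -10], "turn": 0}, {"claw": 85, "delta_pos": [0, 0, -30], "turn": 0}, {"claw": 85, "delta_pos": [0, 0, -30], "turn": 0}])

```text
clock: 7.5
eef_pos: [601.7, 209.1, 257.4]
tcp_rot: [-3.139, 0.001, 1.594]
contact_force: [0.2, 1.6, 0.1]
opening: 0.991
grasp_force: 0.0
```

>>> step_arm(motion=[{"claw": 85, "delta_pos": [-24.4, -25.7, 0], "turn": 0}, {"claw": 85, "delta_pos": [-24.4, -25.7, 0], "turn": 0}, {"claw": 85, "delta_pos": [-24.4, -25.7, 0], "turn": 0}, {"claw": 85, "delta_pos": [-24.4, -25.7, 0], "turn": 0}, {"claw": 85, "delta_pos": [-24.4, -25.7, 0], "turn": 0}, {"claw": 85, "delta_pos": [-24.4, -25.7, 0], "turn": 0}, {"claw": 85, "delta_pos": [-24.4, -25.7, 0], "turn": 0}, {"claw": 85, "delta_pos": [0, 0, 0], "turn": 0}])

```text
clock: 8.17
eef_pos: [422.2, 31.7, 257.5]
tcp_rot: [-3.139, 0.001, 1.593]
contact_force: [0.5, 0.6, -0.6]
opening: 0.99
grasp_force: 0.0
```

>>> step_arm(motion=[{"claw": 85, "delta_pos": [0, 0, 25], "turn": 0}, {"claw": 85, "delta_pos": [0, 0, 25], "turn": 0}, {"claw": 85, "delta_pos": [0, 0, 25], "turn": 0}, {"claw": 85, "delta_pos": [0, 0, 0], "turn": 0}, {"claw": 85, "delta_pos": [0, 0, 0], "turn": 0}, {"claw": 85, "delta_pos": [0, 0, 0], "turn": 0}])

```text
clock: 8.67
eef_pos: [427.5, 34.7, 183.6]
tcp_rot: [3.14, -0.0, 1.594]
contact_force: [-0.1, 0.3, -0.0]
opening: 0.997
grasp_force: 0.0
```

```bash
python3 look.py near2.png 190 140 290 140
```

```text
[427.5  34.7 183.6] [ 3.14  -0.     1.594] [0.08 0.11 2.09 0.   0.94 0.05] proj tcp [298.2 283.1] [303.6 195.9]
```

View pics/near2.png

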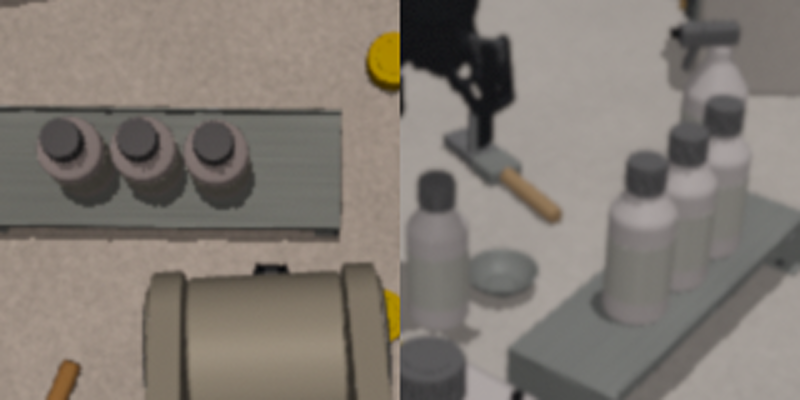

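The third bottle stands in the row, with caps at top-view (62,138), (138,137) and (213,142). I'll measure the cap centroids and compare them with the shelf.

```bash
cat > caps.py <<'E'
from h import *
f=cam("top"); g=cv2.cvtColor(f["img"],cv2.COLOR_RGB2GRAY).astype(float)
def caps(cs,z=205,r=8):
    for u,v in cs:
        y,x=np.mgrid[int(v)-r:int(v)+r+1,int(u)-r:int(u)+r+1]; P=g[int(v)-r:int(v)+r+1,int(u)-r:int(u)+r+1]
        m=(P<75); n,l,s,c=cv2.connectedComponentsWithStats(m.astype(np.uint8)); k=l[r,r]
        print((u,v),s[k][4],(c[k]+[int(u)-r,int(v)-r]).round(2),w(f,*(c[k]+[int(u)-r,int(v)-r]),z), round(P.min()),round(P.max()))
E
python3 - <<'E'
from caps import *
caps([(190+62/2.5,140+138/2.5),(190+138/2.5,140+137/2.5),(190+213/2.5,140+142/2.5)])
E
```

```text
(214.8, 195.2) 202 [213.05 193.72] [602.7 212.  205. ] 24 119
(245.2, 194.8) 231 [244.27 192.72] [606.7 149.1 205. ] 27 117
(275.2, 196.8) 227 [274.53 194.64] [604.7  87.7 205. ] 30 119
```

>>> step_arm(motion=[{"claw": 85, "delta_pos": [0, 0, 20], "turn": 0}, {"claw": 85, "delta_pos": [0, 0, 20], "turn": 0}, {"claw": 85, "delta_pos": [0, 0, 15.5], "turn": 0}, {"claw": 85, "delta_pos": [0, 0, 0], "turn": 0}, {"claw": 85, "delta_pos": [0, 0, 0], "turn": 0}])

```text
clock: 9.23
eef_pos: [426.7, 34.5, 127.2]
tcp_rot: [-3.141, 0.0, 1.594]
contact_force: [0.7, 0.5, 0.1]
opening: 0.995
grasp_force: 0.0
```

>>> step_arm(motion=[{"claw": 28, "delta_pos": [0, 0, 0], "turn": 0}, {"claw": 28, "delta_pos": [0, 0, 0], "turn": 0}, {"claw": 28, "delta_pos": [0, 0, 0], "turn": 0}, {"claw": 28, "delta_pos": [0, 0, 0], "turn": 0}, {"claw": 28, "delta_pos": [0, 0, 0], "turn": 0}, {"claw": 28, "delta_pos": [0, 0, 0], "turn": 0}, {"claw": 28, "delta_pos": [0, 0, 0], "turn": 0}, {"claw": 28, "delta_pos": [0, 0, 0], "turn": 0}])

```text
clock: 9.9
eef_pos: [427.1, 34.5, 127.6]
tcp_rot: [3.14, -0.0, 1.594]
contact_force: [-0.8, -0.5, 7.5]
opening: 0.374
grasp_force: 39.0
```

>>> step_arm(motion=[{"claw": 28, "delta_pos": [0, 0, -8], "turn": 0}, {"claw": 28, "delta_pos": [0, 0, -20], "turn": 0}, {"claw": 28, "delta_pos": [0, 0, -25], "turn": 0}, {"claw": 28, "delta_pos": [0, 0, -25], "turn": 0}, {"claw": 28, "delta_pos": [0, 0, -15], "turn": 0}, {"claw": 28, "delta_pos": [0, 0, 0], "turn": 0}, {"claw": 28, "delta_pos": [0, 0, 0], "turn": 0}])

```text
clock: 10.48
eef_pos: [426.8, 34.5, 220.3]
tcp_rot: [3.14, -0.0, 1.594]
contact_force: [-0.4, -0.4, -3.8]
opening: 0.373
grasp_force: 40.6
```

>>> step_arm(motion=[{"claw": 28, "delta_pos": [-2.2, 15, 0], "turn": 0}, {"claw": 28, "delta_pos": [-3, 30, 0], "turn": 0}, {"claw": 28, "delta_pos": [-3, 30, 0], "turn": 0}, {"claw": 28, "delta_pos": [-3, 30, 0], "turn": 0}, {"claw": 28, "delta_pos": [-2, 30, 0], "turn": 0}, {"claw": 28, "delta_pos": [-2, 28.5, 0], "turn": 0}, {"claw": 28, "delta_pos": [-1, 15, 0], "turn": 0}, {"claw": 28, "delta_pos": [0, 0, 0], "turn": 0}])

```text
clock: 11.15
eef_pos: [607.6, 22.2, 217.4]
tcp_rot: [-3.14, 0.0, 1.594]
contact_force: [-0.2, 0.3, -3.8]
opening: 0.371
grasp_force: 40.9
```

>>> step_arm(motion=[{"claw": 28, "delta_pos": [0, 0, 0], "turn": 0}, {"claw": 28, "delta_pos": [0, 0, 0], "turn": 0}, {"claw": 28, "delta_pos": [0, 0, 10], "turn": 0}, {"claw": 28, "delta_pos": [0, 0, 10], "turn": 0}, {"claw": 28, "delta_pos": [0, 0, 4], "turn": 0}, {"claw": 28, "delta_pos": [0, 0, 2], "turn": 0}, {"claw": 28, "delta_pos": [0, 0, 0], "turn": 0}, {"claw": 28, "delta_pos": [0, 0, 0], "turn": 0}])

```text
clock: 11.82
eef_pos: [605.4, 22.4, 193.8]
tcp_rot: [-3.142, 0.0, 1.594]
contact_force: [0.5, -0.1, -1.9]
opening: 0.368
grasp_force: 40.8
```

>>> step_arm(motion=[{"claw": 28, "delta_pos": [0, 0, 2], "turn": 0}, {"claw": 28, "delta_pos": [0, 0, 2], "turn": 0}, {"claw": 28, "delta_pos": [0, 0, 0.8], "turn": 0}, {"claw": 28, "delta_pos": [0, 0, 0], "turn": 0}, {"claw": 28, "delta_pos": [0, 0, 0], "turn": 0}])

```text
clock: 12.23
eef_pos: [605.5, 22.4, 189.0]
tcp_rot: [-3.142, 0.0, 1.594]
contact_force: [0.7, 0.2, -2.7]
opening: 0.376
grasp_force: 40.8
```

>>> step_arm(motion=[{"claw": 28, "delta_pos": [0, 0, 1], "turn": 0}, {"claw": 28, "delta_pos": [0, 0, 0], "turn": 0}, {"claw": 28, "delta_pos": [0, 0, 0], "turn": 0}])

```text
clock: 12.48
eef_pos: [605.5, 22.4, 188.0]
tcp_rot: [-3.142, -0.0, 1.594]
contact_force: [0.3, -0.0, -2.9]
opening: 0.371
grasp_force: 40.8
```

>>> step_arm(motion=[{"claw": 28, "delta_pos": [0, 0, 0.7], "turn": 0}, {"claw": 28, "delta_pos": [0, 0, 0], "turn": 0}, {"claw": 28, "delta_pos": [0, 0, 0], "turn": 0}])

```text
clock: 12.73
eef_pos: [605.6, 22.4, 187.7]
tcp_rot: [3.141, 0.0, 1.594]
contact_force: [-1.5, -0.1, 1.6]
opening: 0.365
grasp_force: 41.3
```

>>> step_arm(motion=[{"claw": 50, "delta_pos": [0, 0, -0.3], "turn": 0}, {"claw": 85, "delta_pos": [0, 0, 0], "turn": 0}, {"claw": 85, "delta_pos": [0, 0, 0], "turn": 0}, {"claw": 85, "delta_pos": [0, 0, 0], "turn": 0}, {"claw": 85, "delta_pos": [0, 0, 0], "turn": 0}, {"claw": 85, "delta_pos": [0, 0, -10], "turn": 0}, {"claw": 85, "delta_pos": [0, 0, -30], "turn": 0}, {"claw": 85, "delta_pos": [0, 0, -30], "turn": 0}])

```text
clock: 13.4
eef_pos: [604.5, 22.4, 257.8]
tcp_rot: [-3.139, 0.0, 1.594]
contact_force: [1.4, -0.2, 0.9]
opening: 0.996
grasp_force: 0.0
```

>>> step_arm(motion=[{"claw": 85, "delta_pos": [-27, -2.5, 0], "turn": 0}, {"claw": 85, "delta_pos": [-27, -2.5, 0], "turn": 0}, {"claw": 85, "delta_pos": [-27, -2.5, 0], "turn": 0}, {"claw": 85, "delta_pos": [-27, -2.5, 0], "turn": 0}, {"claw": 85, "delta_pos": [-27, -2.5, 0], "turn": 0}, {"claw": 85, "delta_pos": [-27, -2.5, 0], "turn": 0}, {"claw": 85, "delta_pos": [-27, -2, 0], "turn": 0}, {"claw": 85, "delta_pos": [0, 0, 0], "turn": 0}])

```text
clock: 14.07
eef_pos: [592.6, -171.1, 258.5]
tcp_rot: [3.141, 0.002, 1.591]
contact_force: [-0.2, -0.0, 0.2]
opening: 0.997
grasp_force: 0.0
```

>>> step_arm(motion=[{"claw": 85, "delta_pos": [0, 0, 20], "turn": 0}, {"claw": 85, "delta_pos": [0, 0, 20], "turn": 0}, {"claw": 85, "delta_pos": [0, 0, 20], "turn": 0}, {"claw": 85, "delta_pos": [0, 0, 0], "turn": 0}, {"claw": 85, "delta_pos": [0, 0, 0], "turn": 0}, {"claw": 85, "delta_pos": [0, 0, 0], "turn": 0}])

```text
clock: 14.57
eef_pos: [593.5, -166.8, 199.0]
tcp_rot: [3.14, 0.0, 1.594]
contact_force: [0.3, 0.5, 0.7]
opening: 0.992
grasp_force: 0.0
```

```bash
python3 look.py near3.png 190 120 250 180; python3 - <<'E'
from caps import *
caps([(213,193.7),(244,192.7),(274.5,194.6),(305.5,195)])
E
```

```text
[ 593.5 -166.8  199. ] [3.14  0.    1.594] [-0.28  0.38  1.69  0.    1.07 -0.3 ] proj tcp [399.  204.3] [300.2 265. ]
(213, 193.7) 265 [212.45 192.55] [605.1 213.4 205. ] 29 123
(244, 192.7) 262 [243.65 191.98] [608.2 150.4 205. ] 35 125
(274.5, 194.6) 267 [273.77 193.49] [607.   89.4 205. ] 34 125
(305.5, 195) 258 [304.85 194.23] [607.4  26.3 205. ] 35 126
```

View pics/near3.png

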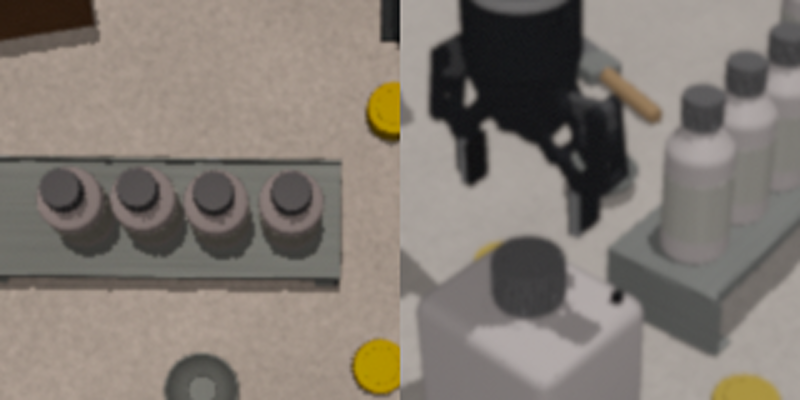

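All four caps line up within about 3 mm, with spacing of about 61–63 mm. The gripper's tips, midpoint (526,207), are centred over the tank cap at (528,258), so I descend.

>>> step_arm(motion=[{"claw": 85, "delta_pos": [0, 0, 20], "turn": 0}, {"claw": 85, "delta_pos": [0, 0, 20], "turn": 0}, {"claw": 85, "delta_pos": [0, 0, 10], "turn": 0}, {"claw": 85, "delta_pos": [0, 0, 7], "turn": 0}, {"claw": 85, "delta_pos": [0, 0, 0], "turn": 0}, {"claw": 85, "delta_pos": [0, 0, 0], "turn": 0}])

```text
clock: 15.22
eef_pos: [593.1, -167.0, 141.0]
tcp_rot: [3.141, 0.0, 1.594]
contact_force: [0.5, 0.0, -0.2]
opening: 0.997
grasp_force: 0.0
```

>>> step_arm(motion=[{"claw": 46, "delta_pos": [0, 0, 0], "turn": 0}, {"claw": 46, "delta_pos": [0, 0, 0], "turn": 0}, {"claw": 46, "delta_pos": [0, 0, 0], "turn": 0}, {"claw": 46, "delta_pos": [0, 0, 0], "turn": 0}, {"claw": 46, "delta_pos": [0, 0, 0], "turn": 0}, {"claw": 46, "delta_pos": [0, 0, 0], "turn": 0}])

```text
clock: 15.72
eef_pos: [593.9, -167.2, 141.8]
tcp_rot: [3.139, 0.001, 1.594]
contact_force: [1.0, 1.0, 7.4]
opening: 0.587
grasp_force: 41.6
```

```bash
cat > st.py <<'E'
from rig import *
s=sense()
for k in("clock","eef_pos","tcp_rot","contact_force","wrist_torque","opening","grasp_force","qpos"): print(k,s[k].round(3) if hasattr(s[k],"round") else s[k])
E
python3 st.py
```

```text
clock 15.7167
eef_pos [ 593.938 -167.165  141.81 ]
tcp_rot [3.139e+00 1.000e-03 1.594e+00]
contact_force [0.964 1.013 7.353]
wrist_torque [ 0.007 -0.342  0.059]
opening 0.5866741473794322
grasp_force 41.56020076945424
qpos [-0.277  0.444  1.735  0.     0.96  -0.3  ]
```

>>> step_arm(motion=[{"claw": 46, "delta_pos": [0, 0, 0], "turn": -0.06}, {"claw": 46, "delta_pos": [0, 0, 0], "turn": -0.06}, {"claw": 46, "delta_pos": [0, 0, 0], "turn": -0.06}, {"claw": 46, "delta_pos": [0, 0, 0], "turn": 0}, {"claw": 46, "delta_pos": [0, 0, 0], "turn": 0}])

```text
clock: 16.13
eef_pos: [593.8, -167.5, 141.8]
tcp_rot: [3.139, 0.002, 1.774]
contact_force: [-0.1, -1.6, 7.1]
opening: 0.59
grasp_force: 41.6
```

```bash
python3 st.py
```

```text
clock 16.1333
eef_pos [ 593.766 -167.463  141.808]
tcp_rot [3.139e+00 2.000e-03 1.774e+00]
contact_force [-0.087 -1.615  7.078]
wrist_torque [-0.177 -0.098  0.002]
opening 0.5903101605499751
grasp_force 41.62684737704694
qpos [-0.277  0.444  1.735 -0.     0.96  -0.48 ]
```

>>> step_arm(motion=[{"claw": 46, "delta_pos": [0, 0, 0], "turn": -0.06}, {"claw": 46, "delta_pos": [0, 0, 0], "turn": -0.06}, {"claw": 46, "delta_pos": [0, 0, 0], "turn": 0}, {"claw": 46, "delta_pos": [0, 0, 0], "turn": 0}])

```text
clock: 16.47
eef_pos: [593.8, -167.5, 141.8]
tcp_rot: [3.14, 0.002, 1.894]
contact_force: [1.2, -1.7, 6.3]
opening: 0.584
grasp_force: 41.6
```

```bash
python3 st.py
```

```text
clock 16.4667
eef_pos [ 593.763 -167.532  141.819]
tcp_rot [3.140e+00 2.000e-03 1.894e+00]
contact_force [ 1.248 -1.684  6.284]
wrist_torque [-0.308 -0.137 -0.036]
opening 0.5838108662463956
grasp_force 41.61991807166487
qpos [-2.770e-01  4.440e-01  1.735e+00 -1.000e-03  9.600e-01 -6.000e-01]
```

The cap gives freely counter-clockwise (0.30 rad, no moment), so that is the loosening way. I continue to about 2.0 rad.

>>> step_arm(motion=[{"claw": 46, "delta_pos": [0, 0, 0], "turn": -0.1}, {"claw": 46, "delta_pos": [0, 0, 0], "turn": -0.1}, {"claw": 46, "delta_pos": [0, 0, 0], "turn": -0.1}, {"claw": 46, "delta_pos": [0, 0, 0], "turn": -0.1}, {"claw": 46, "delta_pos": [0, 0, 0], "turn": -0.1}, {"claw": 46, "delta_pos": [0, 0, 0], "turn": -0.1}, {"claw": 46, "delta_pos": [0, 0, 0], "turn": -0.1}, {"claw": 46, "delta_pos": [0, 0, 0], "turn": 0}])

```text
clock: 17.13
eef_pos: [594.0, -167.4, 141.8]
tcp_rot: [3.141, 0.003, 2.6]
contact_force: [0.7, -0.6, 6.4]
opening: 0.585
grasp_force: 41.6
```

```bash
python3 st.py
```

```text
clock 17.1333
eef_pos [ 593.978 -167.427  141.815]
tcp_rot [3.141e+00 3.000e-03 2.600e+00]
contact_force [ 0.686 -0.62   6.401]
wrist_torque [-0.067 -0.219  0.011]
opening 0.5853451824461101
grasp_force 41.613634075038135
qpos [-0.277  0.444  1.735 -0.     0.959 -1.306]
```

>>> step_arm(motion=[{"claw": 46, "delta_pos": [0, 0, 0], "turn": -0.1}, {"claw": 46, "delta_pos": [0, 0, 0], "turn": -0.1}, {"claw": 46, "delta_pos": [0, 0, 0], "turn": -0.1}, {"claw": 46, "delta_pos": [0, 0, 0], "turn": -0.1}, {"claw": 46, "delta_pos": [0, 0, 0], "turn": -0.1}, {"claw": 46, "delta_pos": [0, 0, 0], "turn": -0.1}, {"claw": 46, "delta_pos": [0, 0, 0], "turn": -0.1}, {"claw": 46, "delta_pos": [0, 0, 0], "turn": -0.1}])

```text
clock: 17.8
eef_pos: [593.8, -167.3, 141.8]
tcp_rot: [-3.14, 0.002, -2.885]
contact_force: [0.8, -0.8, 7.2]
opening: 0.587
grasp_force: 41.6
```

>>> step_arm(motion=[{"claw": 46, "delta_pos": [0, 0, 0], "turn": -0.1}, {"claw": 46, "delta_pos": [0, 0, 0], "turn": -0.1}, {"claw": 46, "delta_pos": [0, 0, 0], "turn": 0}, {"claw": 46, "delta_pos": [0, 0, 0], "turn": 0}])

```text
clock: 18.13
eef_pos: [593.5, -167.7, 141.8]
tcp_rot: [-3.14, 0.001, -2.689]
contact_force: [-0.9, -2.6, 7.5]
opening: 0.589
grasp_force: 41.8
```

```bash
python3 st.py
```

```text
clock 18.1333
eef_pos [ 593.472 -167.651  141.836]
tcp_rot [-3.140e+00  1.000e-03 -2.689e+00]
contact_force [-0.869 -2.607  7.533]
wrist_torque [-0.331  0.096  0.009]
opening 0.5891608175451942
grasp_force 41.754369204863906
qpos [-2.770e-01  4.440e-01  1.736e+00 -1.000e-03  9.600e-01 -2.301e+00]
```

>>> step_arm(motion=[{"claw": 46, "delta_pos": [0, 0, -2], "turn": 0}, {"claw": 46, "delta_pos": [0, 0, -3], "turn": 0}, {"claw": 46, "delta_pos": [0, 0, 0], "turn": 0}])

```text
clock: 18.38
eef_pos: [592.8, -167.5, 146.0]
tcp_rot: [-3.141, -0.0, -2.689]
contact_force: [0.1, -4.6, 1.5]
opening: 0.582
grasp_force: 42.5
```

>>> step_arm(motion=[{"claw": 46, "delta_pos": [0, 0, -3], "turn": 0}, {"claw": 46, "delta_pos": [0, 0, -4], "turn": 0}, {"claw": 46, "delta_pos": [0, 0, -5], "turn": 0}, {"claw": 46, "delta_pos": [0, 0, 0], "turn": 0}])

```text
clock: 18.72
eef_pos: [593.0, -166.7, 158.2]
tcp_rot: [3.141, 0.001, -2.69]
contact_force: [0.5, 0.3, 0.4]
opening: 0.586
grasp_force: 42.7
```

>>> step_arm(motion=[{"claw": 46, "delta_pos": [0, 0, -8], "turn": 0}, {"claw": 46, "delta_pos": [0, 0, -14], "turn": 0}, {"claw": 46, "delta_pos": [0, 0, -17], "turn": 0}, {"claw": 46, "delta_pos": [0, 0, -17], "turn": 0}, {"claw": 46, "delta_pos": [0, 0, -13], "turn": 0}, {"claw": 46, "delta_pos": [0, 0, -6], "turn": 0}, {"claw": 46, "delta_pos": [0, 0, 0], "turn": 0}, {"claw": 46, "delta_pos": [0, 0, 0], "turn": 0}])

```text
clock: 19.38
eef_pos: [592.6, -166.6, 232.4]
tcp_rot: [3.141, -0.0, -2.689]
contact_force: [0.2, -0.0, -1.3]
opening: 0.583
grasp_force: 42.7
```

>>> step_arm(motion=[{"claw": 46, "delta_pos": [0, 0, 0], "turn": 0}, {"claw": 46, "delta_pos": [0, 0, 0], "turn": 0}, {"claw": 46, "delta_pos": [0, 0, 0], "turn": 0}, {"claw": 46, "delta_pos": [0, 0, 0], "turn": 0}])

```text
clock: 19.72
eef_pos: [592.5, -166.8, 231.9]
tcp_rot: [3.141, -0.001, -2.689]
contact_force: [0.1, -1.1, -1.0]
opening: 0.587
grasp_force: 42.7
```

```bash
python3 look.py fin.png 260 120 240 160; python3 st.py; python3 - <<'E'
from caps import *
caps([(212.5,192.5),(243.6,192),(273.8,193.5),(304.8,194.2)])
E
```

```text
[ 592.5 -166.8  231.9] [ 3.141e+00 -1.000e-03 -2.689e+00] [-0.28  0.35  1.66  0.    1.14 -2.3 ] proj tcp [402.1 202. ] [299.3 248.7]
clock 19.8167
eef_pos [ 592.662 -166.901  232.232]
tcp_rot [ 3.141 -0.    -2.689]
contact_force [-0.044 -0.164 -0.758]
wrist_torque [-0.031 -0.037  0.019]
opening 0.5866357885326753
grasp_force 42.745892917737365
qpos [-0.277  0.346  1.661  0.     1.136 -2.3  ]
(212.5, 192.5) 262 [211.76 192.31] [605.6 214.8 205. ] 40 122
(243.6, 192) 267 [242.87 192.21] [607.7 152.  205. ] 34 125
(273.8, 193.5) 276 [272.98 192.93] [608.1  91.  205. ] 47 126
(304.8, 194.2) 274 [304.01 193.62] [608.6  28.  205. ] 42 126
```

View pics/fin.png

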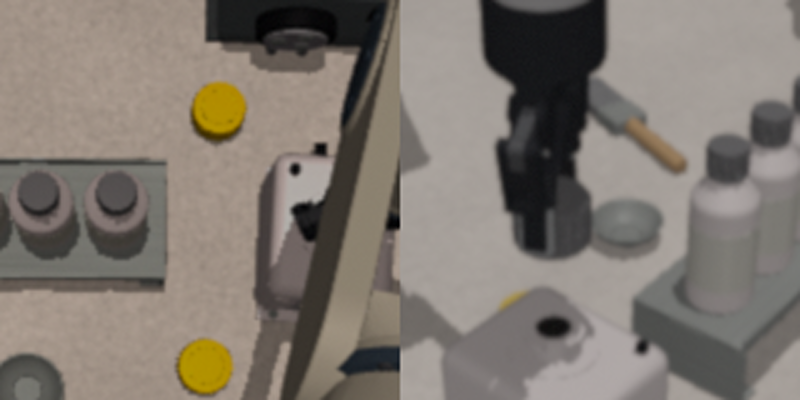

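The picture shows the cap held level at (552,220) above the open neck at (553,328). It was raised 90 mm, so its lower edge is about 74 mm above the neck rim. The row of bottles stands straight, and I'm handing in.

```bash
python3 -c "
from rig import *
print(sign_off())"
```

```text
the job is handed in; nothing more can be done
None
```

The job is handed in: the four bottles stand in one row on the shelf, about 3 mm off straight with gaps of 5–7 mm, and the left tank's cap came off counter-clockwise and is held level about 74 mm above its neck.

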